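# Pin the bench clamp's sliding jaw onto a pine offcut

## Robot

A 6-joint arm with a two-finger parallel gripper is mounted at the origin on a cart in front of the work surface, level with it; the furniture and walls round the work are solid. World frame = base frame: x ahead of the robot, y to its left, z up, the work surface at z = 0. Lengths are in m, angles in rad, forces in N, time in s.
With the tool pointing down it reaches from about 0.35 to 0.975 m from the base axis. Payload 17.4 kg.
Tool frame: the origin (TCP) lies between the finger pads; the fingertips stand 22 mm ahead of it and the grasp point (between the pads) lies 3 mm ahead of it; z points along the fingers, y is the line along which they close (so a half turn about z gives the same grasp; the last joint's range is limited). The gripper opens to 85 mm and grips with 20 to 120 N. Pads are 22 mm wide; open, the fingers measure 114 mm over their backs; the gripper's body (76 mm by 85 mm) begins 54 mm behind the grasp point. The pads swing forward as they close: fully open they stand 13 mm farther back than shut.
Start: joints at [-1.158, 0.116, 1.442, -0, 1.584, -0.038], TCP at [0.294, -0.608, 0.253] pointing down, gripper open.
Joint ranges: [-2.83, 2.83], [-0.83, 2.19], [0.07, 2.5], [-1.14, 4.28], [0.01, 3], [-2.97, 2.97]. Speed limits (rad/s): [1.89, 1.89, 2.22, 3.14, 3.14, 3.14].

## Interface

Orientations are given as a rotation vector (axis times angle).
In Python, from workcell import arm, capture, calibration, boxes_of, regions_of gives the robot as it stands. The module is installed in compiled form; this text tells all that it offers.
- The arm moves only by the tool move_arm, never from a script. Its argument "steps" is a list of rows, each a list of 2 entries, a list of its own where there are three numbers: the shift along the tool's x, y, z in cm, then the turn, a rotation vector about the tool's x, y, z in rad. A call has 1 to 20 rows; each row shifts and turns the commanded pose from where the row before left it, along the tool's axes as they then stand; what a row does not reach is not made up. A row lasts 1/10 s, in which the tool goes at most 50 mm and 8.59 degrees, less where a joint would pass 70% of its speed; a pose out of reach is approached as far as the arm can. A call with a gripper value outside its range is refused whole. "hand" is the finger opening in cm, from 0 to 8.54, set as the call begins (left out, the last holds). The fingers move at their own pace and stop on an object; "grip_force" is the grip in N (left out, the last holds). Time passes only in rows, so rows that do not move let the fingers close. It gives the time, the measured TCP pose, the force, the opening and the grip force at its end, in the units of the state.
- arm.observe(): the state, without advancing time (a new reading comes with each control period).
- capture(name): name is "scene" or "side" or "wrist"; returns the picture (384x512x3 uint8, blue, green, red); there is no depth.
- calibration(name): a dict with "vfov" (degrees; the focal length in pixels is half the picture's height over the tangent of half this angle, whatever the lens; pixels are square), "cx", "cy" (the principal point, pixels), "pose" (4x4, takes a point from camera to world coordinates); the wrist camera has in their place "tool_from_camera" (4x4, takes a point from camera to tool coordinates, whose origin is the TCP and whose axes are the flange's). Camera axes: x right, y down, z forward; pixel columns grow to the right and rows downward; lengths in m; the calibration is good to about 2 mm. The wrist camera is an equidistant fisheye: a pixel r from the principal point sees the ray r / f radians off the axis. A picture is of the moment at which its call begins: read the wrist's pose just before it. calibration takes no time and is no camera call.
- arm.job_done(): hands the job in; it is judged then, once.
Trained networks look in the newest picture that a camera, given by its name, has taken for a name from the list of things; names that differ only in an ending like _2 or _b are one class to them, and where a whole thing is asked for, a point or a joint stands for the part that bears it (a point fixed in the world has none). Each returns a list of dicts, best first, with "confidence" (0 to 1); they miss things now and then, are a little off and sometimes report something else, mostly with a low value. They report only what shows in the picture. A call takes as long as a camera call. They do not tell look-alikes from the thing itself.
- boxes_of(target, camera): "centre" ([x, y, z] in m, in world coordinates, good to about 4 mm: the middle of the surface that is visible of it).
- regions_of(target, camera): "region" (384x512 bool, what is visible of it).
The state is a dict: "t": time; "joints": joint angles; "qvel": joint speeds; "joint_torque": joint torques, N m; "tcp_pos": TCP position; "eef_rot": TCP orientation; "wrist_force": force on the tool from outside, world axes, zero at the start; "moment": the same for the moment, N m; "width": finger opening in m; "grip_force": force on a finger pad.
Only numpy, scipy, OpenCV 4.12 (cv2) and the standard library are available. Lean on these libraries where they do the work, as an engineer would, in place of code of your own. Each camera call takes 0.05 s, during which the arm holds its last target. There are 200 camera calls.

## Task

Set up the blue bench clamp for gluing: from the three pine offcuts take the one that is 50 mm long and lay it flat and lengthwise on the clamp's bar, between the sprung pad and the sliding jaw, and let go of it. Then pull up the black plunger knob on the jaw until its pin is clear, slide the jaw along the bar to the next hole towards the pad and let the pin down fully home in it, so that the offcut is nipped between jaw and pad. Finish while still gripping the knob, with the pin held down in that hole; leave the other two offcuts where they lie and do not push away or tip over the hand stamp, the wax pot, the dropper bottle or the sanding block.

Things in the scene. Friction and masses are not known exactly. Their poses are not given: they have to be found in the camera images.
- clamp: Bench clamp, fixed: plywood board 116 x 296 x 12 mm, on it an aluminium bar 40 mm wide, top 28 mm above the bench, with 12 mm holes every 25 mm along its middle. Origin: centre of the board's underside. y runs along the bar towards the head, a blue block 58 mm wide, 30 mm above the bar, at y = 85 to 121 mm, with the sprung pad before it; the jaw's face starts at y = -4 mm. z is up.
- pad (a joint): How far the sprung pad is pushed back towards the head: 0 = free (0.067 m along the clamp's y), at most 0.007 m. Its spring gives about 1.5 N per mm.
- pad_face (a point): Centre of the pad's cork face (40 mm wide, 25 mm high), looking along the clamp's -y, 14.5 mm above the bar's top. It is 71 mm from the jaw's face at the start and, with the pad free, 46 mm from it with the jaw in the next hole: there a 50 mm piece is nipped, a 45 mm one loose, and a 62 mm one keeps the jaw out of the hole.
- jaw (a joint): Travel of the sliding jaw (blue block 60 x 46 mm over the bar, top 22 mm above the bar) along the clamp's +y, towards the pad. 0 = the hole it starts pinned in, 0.025 m = the next hole. It slides with about 2 N of friction once the pin is up; the pin stops it in a hole.
- jaw_face (a point): Centre of the jaw's cork face (40 mm wide, 21 mm high), which looks along the clamp's +y towards the pad, 12 mm above the bar's top and 23 mm in front of the pin's axis.
- plunger (a joint): Lift of the spring plunger in the jaw: 0 = pin fully home, 12 mm deep in its hole; from 0.012 m its tip is clear of the bar; stop at 0.016 m. A spring pushes it down with 4 N when home, 7 N at the stop. The 10 mm pin has a ball nose that finds a 12 mm hole from about 2 mm off; under the nipped offcut's side load it may need a push for the last bit.
- knob: Black round plunger knob with a red dot, 26 mm in diameter, 24 mm tall, upright on top of the jaw, above the pin. Origin: its middle at the height to grip, 75 mm above the bench when home (its top is 11 mm higher, its lower edge 13 mm lower; the jaw's top is 25 mm below the origin, with a 20 mm wide brass nut up to 6 mm higher). It rises with the plunger and travels with the jaw.
- next_hole (a point): Mouth of the hole in which the jaw must end, on the bar's top; 25 mm from the starting hole along the clamp's +y.
- offcut_50: Pine offcut 38 x 50 x 28 mm (x, y, z): the right one, y is its 50 mm length. Origin: centre of its underside.
- offcut_62: Pine offcut 30 x 62 x 30 mm (x, y, z): too long. Origin: centre of its underside.
- offcut_45: Pine offcut 45 x 45 x 18 mm (x, y, z): too short. Origin: centre of its underside.
- wooden_stamp: Turned wooden hand stamp, upright, 34 mm wide, 75 mm tall; a bystander. Origin: centre of its underside.
- wax_pot: Small pot with a red lid, 58 mm wide, 50 mm tall; a bystander. Origin: centre of its underside.
- dropper_bottle: Brown bottle with a black dropper, 34 mm wide, 102 mm tall; a bystander. Origin: centre of its underside.
- sanding_block: Brown cork sanding block, 56 x 97 x 28 mm; a bystander. Origin: centre of its underside.
Mind the look-alikes: they are no part of the job. What is shaped like the offcut_50 but green or pink is not meant.

How it is judged:
On the way, in this order (a step that is already met when the one before it is completed fails the run):
1. the 50 mm offcut lies lengthwise on the bar between pad and jaw, let go, with the jaw still pinned in its first hole (x of offcut_50 in the frame of clamp between -0.015 and 0.015 m and z of offcut_50 in the frame of clamp between 0.024 and 0.033 m and angle between offcut_50's own z axis and vertical below 0.12 rad and angle between the y axis of offcut_50 and the y axis of clamp, either way round below 0.25 rad and y of offcut_50 in the frame of clamp between 0.015 and 0.047 m and contact force between the fingers and offcut_50 below 0.3 N and value of joint jaw between -0.004 and 0.004 m and value of joint plunger below 0.003 m), for 0.2 s.
2. the plunger is pulled up clear of the bar, with the offcut still on the bar (x of offcut_50 in the frame of clamp between -0.015 and 0.015 m and z of offcut_50 in the frame of clamp between 0.024 and 0.033 m and angle between offcut_50's own z axis and vertical below 0.12 rad and angle between the y axis of offcut_50 and the y axis of clamp, either way round below 0.25 rad and value of joint plunger above 0.011 m), for 0.1 s.
At the end, for the whole second after the job is handed in: Jaw in the next hole (within 4 mm of 25 mm), pin home (lift under 2 mm), fingers gripping the knob (over 2 N); the 50 mm offcut flat on the bar, within 15 mm of its middle line and 0.25 rad of lengthwise, and pressing the pad back by more than 1.5 mm (x of offcut_50 in the frame of clamp between -0.015 and 0.015 m and z of offcut_50 in the frame of clamp between 0.024 and 0.033 m and angle between offcut_50's own z axis and vertical below 0.12 rad and angle between the y axis of offcut_50 and the y axis of clamp, either way round below 0.25 rad and y of offcut_50 in the frame of clamp between 0.03 and 0.055 m and value of joint jaw between 0.021 and 0.029 m and value of joint plunger below 0.002 m and value of joint pad above 0.0015 m and contact force between the fingers and knob above 2 N); the arm keeps its last pose, push and grip.
It fails at once if another offcut was moved by more than 30 mm (distance of any of offcut_62, offcut_45 from where it was at the start of the episode above 0.03 m).
It fails at once if a bystander was pushed by more than 30 mm or tipped (distance of any of wooden_stamp, wax_pot, dropper_bottle, sanding_block from where it was at the start of the episode above 0.03 m or angle between any of wooden_stamp, wax_pot, dropper_bottle, sanding_block's own z axis and vertical above 0.5 rad).
It also fails if it takes over 45 s, if anything falls off the work surface, if the arm or the gripper's body presses on something with over 40 N, if the wrist force passes 120 N, or if a joint passes its speed limit or range.

## Working session

There is one attempt and no reset: what is moved stays moved. The work goes in short steps, Python scripts to look and compute and a tool call to move; the robot and the scene stay as the last step left them, time stands still between calls to the robot, and variables do not carry over. Pictures are saved under pics/ and viewed, at most 10 in all, crops included, and the job is handed in when it is done.

Besides the shell and the picture viewer there is one more tool, called after "Request:" as name([rows], argument=value, ...), one row to a line, values as JSON. move_arm: Moves the arm, as the interface text tells. Its arguments: {"type":"object","properties":{"steps":{"type":"array","items":{"type":"array"}},"hand":{"type":"number"},"grip_force":{"type":"number"}},"required":["steps"]}

```bash
mkdir -p pics; python3 - <<'E'
from workcell import arm,capture,calibration,boxes_of
import cv2,numpy as np
s=arm.observe();print({k:np.round(v,3).tolist() for k,v in s.items()})
a=capture("scene");b=capture("side")
cv2.imwrite("pics/scene.png",a);cv2.imwrite("pics/side.png",b)
for n in ["scene","side"]:
    c=calibration(n);print(n,c["vfov"],c["cx"],c["cy"],np.round(c["pose"],3).tolist())
for t in ["offcut_50","offcut_62","offcut_45","knob","clamp","pad","wooden_stamp","wax_pot","dropper_bottle","sanding_block"]:
    for n in ["scene"]:
        print(t,n,[(np.round(d["centre"],3).tolist(),round(d["confidence"],2)) for d in boxes_of(t,n)])
E
```

```text
{'t': 0.0, 'joints': [-1.158, 0.116, 1.442, 0.0, 1.584, -0.038], 'qvel': [0.0, -0.001, 0.001, -0.0, -0.001, -0.0], 'joint_torque': [0.001, -73.199, -63.249, 0.0, 0.006, -0.0], 'tcp_pos': [0.294, -0.607, 0.253], 'eef_rot': [-3.061, -0.702, 0.0], 'wrist_force': [-0.549, -0.267, -0.391], 'moment': [-0.002, 0.029, -0.048], 'grip_force': 0.0, 'width': 0.085}
scene 55.36417166185145 255.26973236775774 195.63091043426348 [[-0.779, -0.491, 0.39, 0.108], [-0.627, 0.606, -0.49, 0.58], [0.004, -0.626, -0.78, 0.943], [0.0, 0.0, 0.0, 1.0]]
side 52.095569128737296 252.58433620551259 189.97774302208023 [[-0.998, 0.046, -0.033, 0.605], [0.054, 0.617, -0.785, 0.81], [-0.016, -0.786, -0.618, 0.726], [0.0, 0.0, 0.0, 1.0]]
offcut_50 scene [([0.358, -0.116, 0.025], 0.77), ([0.425, -0.205, 0.029], 0.76), ([0.607, -0.218, 0.021], 0.75), ([0.515, -0.185, 0.027], 0.66), ([0.514, -0.273, 0.028], 0.64)]
offcut_62 scene [([0.358, -0.116, 0.025], 0.77), ([0.425, -0.205, 0.029], 0.76), ([0.607, -0.218, 0.021], 0.75), ([0.515, -0.185, 0.027], 0.66), ([0.514, -0.273, 0.028], 0.64)]
offcut_45 scene [([0.358, -0.116, 0.025], 0.77), ([0.425, -0.205, 0.029], 0.76), ([0.607, -0.218, 0.021], 0.75), ([0.515, -0.185, 0.027], 0.66), ([0.514, -0.273, 0.028], 0.64)]
knob scene []
clamp scene [([0.5, 0.089, 0.008], 0.85)]
pad scene []
wooden_stamp scene [([0.721, -0.054, 0.037], 0.71)]
wax_pot scene [([0.74, 0.228, 0.05], 0.92)]
dropper_bottle scene [([0.712, 0.082, 0.054], 0.74)]
sanding_block scene [([0.394, 0.333, 0.028], 0.87), ([0.514, -0.275, 0.029], 0.42)]
```

View pics/scene.png

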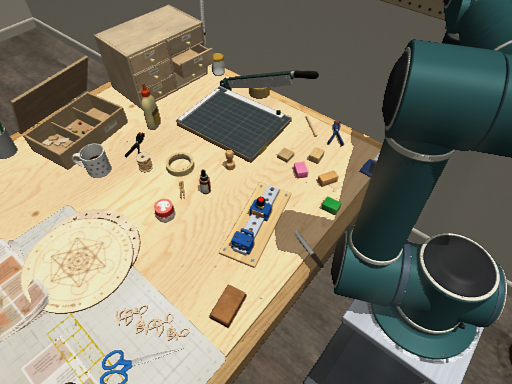

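View pics/side.png

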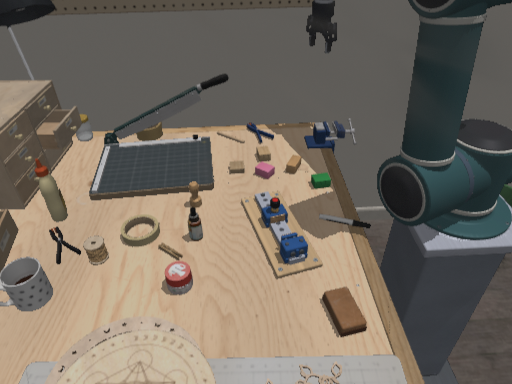

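The three pine pieces in scene are at (286,155), (316,155) and (328,178). Pink (301,170) and green (330,205) are decoys. The clamp sits around (255,225), with the head near the left end (240,240) and the knob (261,201). I'll move the wrist camera over the offcuts to measure their sizes.

Request:
move_arm([
  [[3,-2.5,-0.5],[0,0,0]],
  [[3,-2.5,-0.5],[0,0,0]],
  [[3,-2.5,-0.5],[0,0,0]],
  [[3,-2.5,-0.5],[0,0,0]],
  [[3,-2.5,-0.5],[0,0,0]],
  [[3,-2.5,-0.5],[0,0,0]],
  [[3,-2.5,-0.5],[0,0,0]],
  [[3,-2.5,-0.5],[0,0,0]],
  [[3,-2.5,-0.5],[0,0,0]],
  [[3,-2.5,-0.5],[0,0,0]],
  [[0,0,0],[0,0,0]],
  [[0,0,0],[0,0,0]],
])

```text
t: 1.8
tcp_pos: [0.4554, -0.2513, 0.3035]
eef_rot: [3.061, 0.705, 0.0]
wrist_force: [1.4, -1.2, -0.0]
width: 0.0852
grip_force: 0.0
```

```bash
cat > h.py <<'E'
from workcell import arm,capture,calibration,boxes_of,regions_of
import cv2,numpy as np
from scipy.spatial.transform import Rotation as R
def wpose():
    s=arm.observe();T=np.eye(4);T[:3,:3]=R.from_rotvec(s["eef_rot"]).as_matrix();T[:3,3]=s["tcp_pos"]
    return T@calibration("wrist")["tool_from_camera"]
def foc(c): return 192/np.tan(np.radians(c["vfov"]/2))
def rays(name,uv,P):
    c=calibration(name);d=(np.asarray(uv,float)-[c["cx"],c["cy"]])/foc(c)
    if name=="wrist":
        r=np.linalg.norm(d,axis=1,keepdims=True);d3=np.hstack([d/np.maximum(r,1e-9)*np.sin(r),np.cos(r)])
    else: d3=np.hstack([d,np.ones((len(d),1))])
    return P[:3,3],d3@P[:3,:3].T
def onz(name,uv,z,P):
    o,d=rays(name,uv,P);return o+d*((z-o[2])/d[:,2:])
def proj(name,X,P):
    c=calibration(name);q=(np.atleast_2d(X)-P[:3,3])@P[:3,:3]
    if name=="wrist":
        rh=np.linalg.norm(q[:,:2],axis=1,keepdims=True);q2=q[:,:2]/np.maximum(rh,1e-9)*np.arctan2(rh,q[:,2:])
    else: q2=q[:,:2]/q[:,2:]
    return q2*foc(c)+[c["cx"],c["cy"]]
def tilt():
    s=arm.observe();M=R.from_rotvec(s["eef_rot"]).as_matrix()
    return s["tcp_pos"],M
E
python3 - <<'E'
from h import *
print(calibration("wrist"))
P=wpose();a=capture("wrist");cv2.imwrite("pics/w1.png",a);np.save("P1.npy",P)
s=arm.observe();print(s["t"],s["tcp_pos"],s["eef_rot"])
for d in regions_of("offcut_50","wrist"):
    m=d["region"].astype(np.uint8);r=cv2.minAreaRect(cv2.findNonZero(m));print(round(d["confidence"],2),r,a[m>0].mean(0).round())
for t in ["offcut_50","knob","clamp","jaw","pad"]:
    print(t,[(np.round(d["centre"],3).tolist(),round(d["confidence"],2)) for d in boxes_of(t,"wrist")])
E
```

```text
{'vfov': 65.70646984690485, 'cx': 257.3664570356669, 'cy': 192.2563702671456, 'tool_from_camera': array([[-7.08748694e-04, -9.63852671e-01, -2.66434845e-01,
         6.85913404e-02],
       [ 9.99999747e-01, -6.98493186e-04, -1.33255812e-04,
        -1.33166320e-03],
       [-5.76639535e-05, -2.66434872e-01,  9.63852922e-01,
        -1.20208757e-01],
       [ 0.00000000e+00,  0.00000000e+00,  0.00000000e+00,
         1.00000000e+00]])}
1.85 [ 0.45512078 -0.25196528  0.30330394] [ 3.06173452e+00  7.02820052e-01 -1.46241070e-04]
0.86 ((240.3448486328125, 97.13792419433594), (28.36219024658203, 39.12931442260742), 66.80140686035156) [100.  77. 154.]
0.81 ((301.54522705078125, 130.62786865234375), (40.357933044433594, 29.000749588012695), 20.323135375976562) [ 99. 150. 178.]
0.74 ((288.38336181640625, 52.628692626953125), (34.81858444213867, 34.81858444213867), 23.749494552612305) [ 69. 102. 123.]
0.69 ((152.47059631347656, 181.11764526367188), (30.074417114257812, 40.26091003417969), 14.03624439239502) [32. 80. 24.]
0.61 ((227.25946044921875, 166.8567657470703), (47.42134094238281, 25.732511520385742), 53.97262954711914) [ 74. 130. 168.]
offcut_50 [([0.523, -0.192, 0.029], 0.95), ([0.363, -0.128, 0.033], 0.71), ([0.431, -0.221, 0.032], 0.64), ([0.606, -0.225, 0.018], 0.61), ([0.522, -0.286, 0.026], 0.57)]
knob [([0.514, 0.036, 0.085], 0.52), ([0.428, -0.221, 0.03], 0.33)]
clamp [([0.515, 0.028, 0.013], 0.93), ([0.431, -0.219, 0.029], 0.66), ([0.518, 0.034, 0.089], 0.56)]
jaw [([0.514, 0.038, 0.085], 0.75), ([0.512, 0.033, 0.049], 0.72)]
pad [([0.49, 0.137, 0.051], 0.86), ([0.514, 0.024, 0.01], 0.37)]
```

View pics/w1.png

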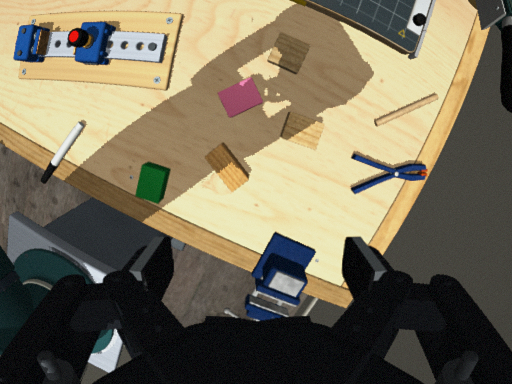

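In the wrist image the pine pieces are: (288,53), square, so the 45; (227,167), narrow and long, so the 62; and (301,131), a 50x38-like ratio. Pink is at (240,97) and green at (152,181). Next I'll fit box models to the masks and view a crop.

```bash
cat >> h.py <<'E'
from scipy.optimize import minimize
def boxmask(name,P,x,y,yaw,dim,sh=8,z0=0):
    sx,sy,sz=np.array(dim)/2
    c,s=np.cos(yaw),np.sin(yaw)
    X=np.array([[x+c*a-s*b,y+s*a+c*b,z] for a in(-sx,sx) for b in(-sy,sy) for z in(z0,z0+dim[2])])
    m=np.zeros((384,512),np.uint8)
    h=cv2.convexHull(proj(name,X,P).astype(np.float32))
    cv2.fillConvexPoly(m,np.round(h*16).astype(np.int32),255,cv2.LINE_AA,4)
    return m/255.
def fitbox(name,P,reg,dim,x0):
    g=reg.astype(float)
    def cost(p):
        m=boxmask(name,P,p[0],p[1],p[2],dim);return 1-np.minimum(m,g).sum()/np.maximum(m,g).sum()
    best=None
    for yaw in np.arange(0,np.pi,np.pi/8):
        r=minimize(cost,[x0[0],x0[1],yaw],method="Nelder-Mead",options=dict(initial_simplex=np.array([[x0[0],x0[1],yaw],[x0[0]+.01,x0[1],yaw],[x0[0],x0[1]+.01,yaw],[x0[0],x0[1],yaw+.2]]),maxiter=150))
        if best is None or r.fun<best.fun: best=r
    return best
DIM={"50":(.038,.05,.028),"62":(.03,.062,.03),"45":(.045,.045,.018)}
E
python3 - <<'E'
from h import *
P=np.load("P1.npy");a=cv2.imread("pics/w1.png")
for d in regions_of("offcut_50","wrist"):
    m=d["region"];vu=np.argwhere(m).mean(0);x0=onz("wrist",[vu[::-1]],.014,P)[0]
    print(vu[::-1].round(),x0.round(3),{k:(np.round(r.x,3).tolist(),round(1-r.fun,3)) for k in DIM for r in [fitbox("wrist",P,m,DIM[k],x0)]})
cv2.imwrite("pics/c1.png",cv2.resize(a[20:210,200:360],None,fx=3,fy=3,interpolation=cv2.INTER_CUBIC))
E
```

```text
[240.  97.] [ 0.525 -0.19   0.014] {'50': ([0.525, -0.191, 0.877], np.float64(0.893)), '62': ([0.524, -0.19, 0.743], np.float64(0.707)), '45': ([0.525, -0.191, 1.07], np.float64(0.784))}Traceback (most recent call last):
  File "<stdin>", line 5, in <module>
  File "h.py", line 40, in fitbox
    r=minimize(cost,[x0[0],x0[1],yaw],method="Nelder-Mead",options=dict(initial_simplex=np.array([[x0[0],x0[1],yaw],[x0[0]+.01,x0[1],yaw],[x0[0],x0[1]+.01,yaw],[x0[0],x0[1],yaw+.2]]),maxiter=150))
    res = _minimize_neldermead(fun, x0, args, callback, bounds=bounds,
                               **options)
    fxr = func(xr)
    fx = function(np.copy(x), *(wrapper_args + args))
  File "h.py", line 37, in cost
    m=boxmask(name,P,p[0],p[1],p[2],dim);return 1-np.minimum(m,g).sum()/np.maximum(m,g).sum()
  File "h.py", line 31, in boxmask
    h=cv2.convexHull(proj(name,X,P).astype(np.float32))
                     ~~~~^^^^^^^^^^
  File "h.py", line 17, in proj
    c=calibration(name);q=(np.atleast_2d(X)-P[:3,3])@P[:3,:3]
ValueError: time passes only in moves, steps and waits
```

```bash
sed -i 's/^import cv2,numpy as np/import cv2,numpy as np,functools\ncalibration=functools.lru_cache(None)(calibration)/' h.py
python3 - <<'E'
from h import *
P=np.load("P1.npy");a=cv2.imread("pics/w1.png")
for d in regions_of("offcut_50","wrist"):
    m=d["region"];vu=np.argwhere(m).mean(0);x0=onz("wrist",[vu[::-1]],.014,P)[0]
    print(vu[::-1].round(),x0.round(3),{k:(np.round(r.x,3).tolist(),round(1-r.fun,3)) for k in DIM for r in [fitbox("wrist",P,m,DIM[k],x0)]})
cv2.imwrite("pics/c1.png",cv2.resize(a[20:210,200:360],None,fx=3,fy=3,interpolation=cv2.INTER_CUBIC))
E
```

```text
[240.  97.] [ 0.525 -0.19   0.014] {'50': ([0.525, -0.191, 0.877], np.float64(0.893)), '62': ([0.524, -0.19, 0.743], np.float64(0.707)), '45': ([0.525, -0.191, 1.07], np.float64(0.784))}
[302. 130.] [ 0.521 -0.286  0.014] {'50': ([0.521, -0.285, 3.264], np.float64(0.938)), '62': ([0.521, -0.289, 3.135], np.float64(0.709)), '45': ([0.522, -0.287, 1.885], np.float64(0.783))}
[288.  53.] [ 0.61  -0.221  0.014] {'50': ([0.61, -0.221, 0.0], np.float64(0.829)), '62': ([0.609, -0.222, 2.784], np.float64(0.624)), '45': ([0.611, -0.221, 0.032], np.float64(0.942))}
[153. 181.] [ 0.362 -0.123  0.014] {'50': ([0.362, -0.123, 1.67], np.float64(0.933)), '62': ([0.36, -0.123, 1.748], np.float64(0.763)), '45': ([0.362, -0.122, 1.558], np.float64(0.819))}
[227. 167.] [ 0.43  -0.215  0.014] {'50': ([0.429, -0.217, 2.416], np.float64(0.722)), '62': ([0.431, -0.215, 2.645], np.float64(0.946)), '45': ([0.429, -0.215, 0.483], np.float64(0.646))}
```

View pics/c1.png

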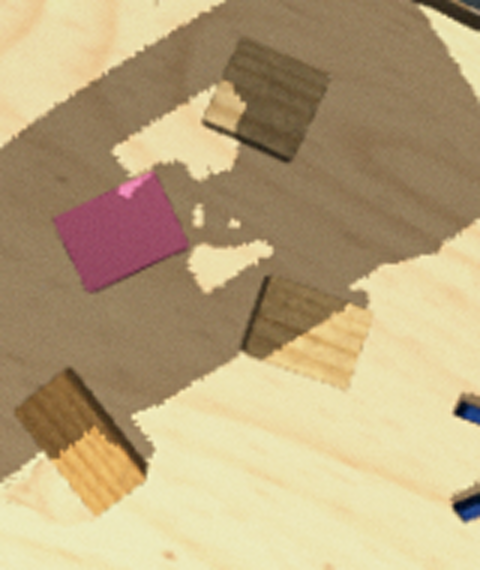

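Crop: the 50 mm candidate at w1 (302,130) fits 38x50x28 (IoU 0.94, against 0.78 and 0.71 for the others). The 62 and the 45 also fit their own sizes best, and it is plain pine, neither pink nor green. Next I'll fit the clamp pose from all three views and turn and move to the grasp.

```bash
cat >> h.py <<'E'
def clampmask(name,P,x,y,yaw,jaw=0.,lift=0.):
    c,s=np.cos(yaw),np.sin(yaw)
    def bx(x0,x1,y0,y1,z0,z1): return [[a,b,z] for a in(x0,x1) for b in(y0,y1) for z in(z0,z1)]
    cy=[[.013*np.cos(t),-.027+jaw+.013*np.sin(t),z+lift] for t in np.linspace(0,6.28,16) for z in(.062,.086)]
    m=np.zeros((384,512),np.uint8)
    for q in [bx(-.058,.058,-.148,.148,0,.012),bx(-.029,.029,.085,.121,.028,.058),bx(-.03,.03,-.05+jaw,-.004+jaw,.028,.05),cy]:
        q=np.array(q);X=np.c_[x+c*q[:,0]-s*q[:,1],y+s*q[:,0]+c*q[:,1],q[:,2]]
        h=cv2.convexHull(proj(name,X,P).astype(np.float32));n=np.zeros_like(m)
        cv2.fillConvexPoly(n,np.round(h*16).astype(np.int32),255,cv2.LINE_AA,4);m=np.maximum(m,n)
    return m/255.
def fitclamp(views,p0,jaw=0.):
    def cost(p):
        return sum(1-np.minimum(m,g).sum()/np.maximum(m,g).sum() for n,P,g in views for m in [clampmask(n,P,*p,jaw)])/len(views)
    p0=np.array(p0);return minimize(cost,p0,method="Nelder-Mead",options=dict(initial_simplex=np.vstack([p0,p0+[.015,0,0],p0+[0,.015,0],p0+[0,0,.15]]),maxiter=200))
E
python3 - <<'E'
from h import *
V=[]
for n,P in [("scene",calibration("scene")["pose"]),("side",calibration("side")["pose"]),("wrist",np.load("P1.npy"))]:
    d=regions_of("clamp",n)
    for k in d[:2]:print(n,k["confidence"],k["region"].sum())
    if d: V.append((n,P,d[0]["region"].astype(float)))
for v in V+[None]:
    r=fitclamp([v] if v else V,[.5,.06,.23]);print(v and v[0],r.x.round(4),round(1-r.fun,3))
for n in("scene","side"):
    P=calibration(n)["pose"]
    for d in regions_of("offcut_50",n):
        m=d["region"];vu=np.argwhere(m).mean(0)[::-1];x0=onz(n,[vu],.014,P)[0]
        if np.hypot(x0[0]-.521,x0[1]+.285)<.03: r=fitbox(n,P,m,DIM["50"],x0);print(n,r.x.round(3),1-r.fun)
E
```

```text
scene 0.86 2948
side 0.91 3779
wrist 0.97 11332
wrist 0.6 1118
scene [0.5108 0.0636 0.2391] 0.905
side [0.5103 0.0629 0.2542] 0.946
wrist [0.5127 0.0718 0.2554] 0.967
None [0.5124 0.0663 0.2579] 0.926
scene [ 0.521 -0.288  0.227] 0.8166897868737276
side [ 0.521 -0.29  -0.002] 0.7957758956731281
```

Request:
move_arm([
  [[0,0,0],[0,0,-0.14]],
  [[0,0,0],[0,0,-0.14]],
  [[0,0,0],[0,0,-0.14]],
  [[0,0,0],[0,0,-0.14]],
  [[0,0,0],[0,0,-0.14]],
  [[0,0,0],[0,0,-0.14]],
  [[0,0,0],[0,0,-0.14]],
  [[0,0,0],[0,0,-0.14]],
  [[0,0,0],[0,0,-0.12]],
  [[0,0,0],[0,0,0]],
])

```text
t: 3.5
tcp_pos: [0.4552, -0.2518, 0.3033]
eef_rot: [-2.082, -2.353, 0.0]
wrist_force: [0.1, 0.1, 0.1]
width: 0.0856
grip_force: 0.0
```

Request:
move_arm([
  [[-0.8,1.2,3],[0,0,0]],
  [[-0.8,1.2,3],[0,0,0]],
  [[-0.9,1.2,3],[0,0,0]],
  [[-0.9,1.2,3],[0,0,0]],
  [[-0.9,1.3,3],[0,0,0]],
  [[0,0,0],[0,0,0]],
  [[0,0,0],[0,0,0]],
])

```text
t: 4.2
tcp_pos: [0.5208, -0.2871, 0.1533]
eef_rot: [-2.086, -2.347, 0.0]
wrist_force: [-0.4, 0.5, 1.0]
width: 0.0853
grip_force: 0.0
```

```bash
python3 - <<'E'
from h import *
P=wpose();a=capture("wrist");cv2.imwrite("pics/w2.png",a);np.save("P2.npy",P)
s=arm.observe();print(s["t"],s["tcp_pos"],s["eef_rot"])
for d in regions_of("offcut_50","wrist"):
    m=d["region"];vu=np.argwhere(m).mean(0);x0=onz("wrist",[vu[::-1]],.014,P)[0]
    r=fitbox("wrist",P,m,DIM["50"],x0);print(d["confidence"],vu[::-1].round(),x0.round(3),r.x.round(4),1-r.fun)
d=regions_of("clamp","wrist")
if d: r=fitclamp([("wrist",P,d[0]["region"].astype(float))],[.512,.067,.25]);print(d[0]["confidence"],r.x,1-r.fun)
E
```

```text
4.25 [ 0.52095814 -0.28726728  0.15454311] [2.08583724e+00 2.34811182e+00 1.89738302e-04]
0.94 [109.  13.] [ 0.361 -0.131  0.014] [ 0.3606 -0.1216  1.6932] 0.9498332857467784
0.9 [164. 101.] [ 0.43  -0.215  0.014] [ 0.4313 -0.2141  2.4693] 0.7465791896332723
0.81 [362. 131.] [ 0.609 -0.221  0.014] [ 0.6088 -0.2241  0.0522] 0.8209116448489315
0.7 [275.  81.] [ 0.525 -0.189  0.014] [ 0.5249 -0.1902  0.8949] 0.954667770647899
0.63 [259. 188.] [ 0.522 -0.286  0.014] [ 0.5222 -0.2851  3.2823] 0.9405501355424383
```

View pics/w2.png

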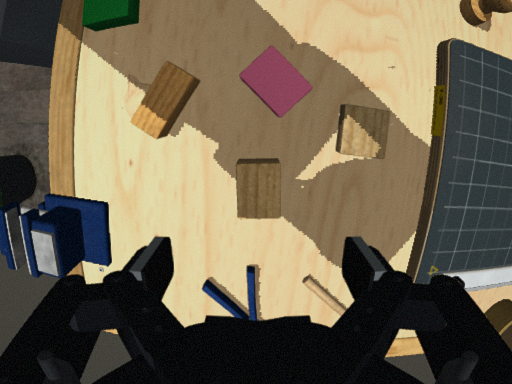

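The target offcut is at (259,188), centred and aligned between the fingers. I'll descend and grip.

Request:
move_arm([
  [[0.1,0.1,3],[0,0,-0.01]],
  [[0.1,0.1,3],[0,0,0]],
  [[0,0,3],[0,0,0]],
  [[0,0,2.5],[0,0,0]],
  [[0,0,1.5],[0,0,0]],
  [[0,0,0],[0,0,0]],
  [[0,0,0],[0,0,0]],
])

```text
t: 5.05
tcp_pos: [0.5232, -0.2853, 0.0248]
eef_rot: [2.072, 2.36, 0.0]
wrist_force: [0.4, 0.9, 0.4]
width: 0.0855
grip_force: 0.0
```

Request:
move_arm([
  [[0,0,0],[0,0,0]],
  [[0,0,0],[0,0,0]],
  [[0,0,0],[0,0,0]],
  [[0,0,0],[0,0,0]],
  [[0,0,0],[0,0,0]],
  [[0,0,0],[0,0,0]],
  [[0,0,0],[0,0,0]],
  [[0,0,0],[0,0,0]],
], hand=2.5, grip_force=40)

```text
t: 5.85
tcp_pos: [0.523, -0.2852, 0.0241]
eef_rot: [2.072, 2.36, 0.0]
wrist_force: [-1.6, -0.4, 4.7]
width: 0.0372
grip_force: 41.0
```

Request:
move_arm([
  [[0,0,-1.5],[0,0,0]],
  [[0,0,-3.5],[0,0,0]],
  [[0,0,-4],[0,0,0]],
  [[2,0.3,-3.5],[0,0,0]],
  [[3,0.5,-3],[0,0,0]],
  [[3,0.5,-2.5],[0,0,0]],
  [[3,0.5,-2.5],[0,0,0]],
  [[3,0.5,-2],[0,0,0]],
  [[3,0.5,0],[0,0,0]],
  [[3,0.5,0],[0,0,0]],
  [[3,0.4,0],[0,0,-0.125]],
  [[0,0,0],[0,0,0]],
  [[0,0,0],[0,0,0]],
])

```text
t: 7.15
tcp_pos: [0.5294, -0.0517, 0.2492]
eef_rot: [1.92, 2.486, 0.0]
wrist_force: [-0.1, 0.2, -0.6]
width: 0.0374
grip_force: 40.2
```

```bash
python3 - <<'E'
from h import *
P=wpose();a=capture("wrist");cv2.imwrite("pics/w3.png",a);np.save("P3.npy",P)
s=arm.observe();print(s["t"],s["tcp_pos"],s["eef_rot"],s["width"])
d=regions_of("clamp","wrist");g=d[0]["region"].astype(float)
r=fitclamp([("wrist",P,g)],[.512,.067,.25]);print(d[0]["confidence"],r.x,1-r.fun)
x,y,w=r.x
o=a.copy();cs,_=cv2.findContours((clampmask("wrist",P,*r.x)>.5).astype(np.uint8),0,1);cv2.drawContours(o,cs,-1,(0,255,255),1)
q=np.array([[0,-.027,.086],[0,-.004,.05],[0,.067,.0425],[0,.085,.058]]);X=np.c_[x+np.cos(w)*q[:,0]-np.sin(w)*q[:,1],y+np.sin(w)*q[:,0]+np.cos(w)*q[:,1],q[:,2]]
for u in proj("wrist",X,P): cv2.circle(o,tuple(int(v) for v in u),2,(255,0,255),-1)
cv2.imwrite("pics/w3o.png",o)
for t in ["knob","pad"]: print(t,[(np.round(d["centre"],3).tolist(),round(d["confidence"],2)) for d in boxes_of(t,"wrist")])
E
```

```text
7.2 [ 0.52940103 -0.05232275  0.24900565] [1.92158717e+00 2.48458526e+00 1.67993152e-04] 0.037423234862292286
0.64 [0.50989163 0.07147125 0.25521821] 0.9783315269234476
knob [([0.516, 0.044, 0.084], 0.73)]
pad [([0.494, 0.137, 0.051], 0.57)]
```

View pics/w3o.png

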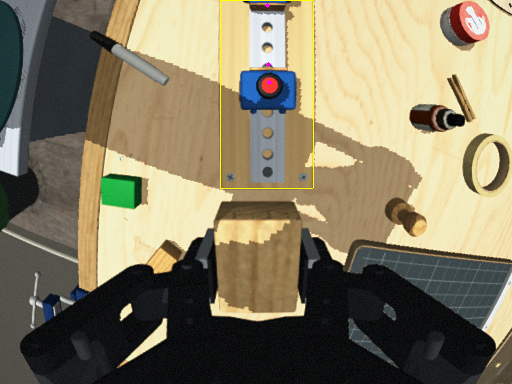

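The yellow outline matches the clamp and the knob is at (270,86). The fit gives clamp (0.510, 0.0715), yaw 0.255, and the knob estimate agrees to about 1 mm. I'll carry the offcut over the gap.

Request:
move_arm([
  [[2,0.2,0],[0,0,0]],
  [[2.5,0.2,0],[0,0,0]],
  [[3,0.2,0],[0,0,0]],
  [[3,0.2,0],[0,0,0]],
  [[3,0.2,1],[0,0,0]],
  [[2,0.2,2],[0,0,0]],
  [[0,0.1,3],[0,0,0]],
  [[0,0,4],[0,0,0]],
  [[0,0,4],[0,0,0]],
  [[0,0,3],[0,0,0]],
  [[0,0,1.5],[0,0,0]],
  [[0,0,0],[0,0,0]],
  [[0,0,0],[0,0,0]],
])

```text
t: 8.65
tcp_pos: [0.5037, 0.101, 0.0647]
eef_rot: [1.921, 2.485, 0.001]
wrist_force: [0.1, 1.0, -0.4]
width: 0.0373
grip_force: 40.2
```

```bash
cat >> h.py <<'E'
C=np.array([.5105,.0715,.2552])
def inclamp(p):
    c,s=np.cos(C[2]),np.sin(C[2]);d=np.array(p[:2])-C[:2];return np.array([c*d[0]+s*d[1],-s*d[0]+c*d[1],p[2]])
E
python3 - <<'E'
from h import *
s=arm.observe();print(s["t"],s["tcp_pos"],inclamp(s["tcp_pos"]),s["eef_rot"],s["wrist_force"],s["width"])
P=calibration("side")["pose"];a=capture("side")
cv2.imwrite("pics/s2.png",cv2.resize(a[170:290,220:340],None,fx=4,fy=4,interpolation=cv2.INTER_CUBIC))
E
```

```text
8.65 [0.50371668 0.10095302 0.06468396] [0.00087146 0.03021149 0.06468396] [1.92121420e+00 2.48463363e+00 1.35610652e-03] [ 0.10258707  0.97234534 -0.36558612] 0.03729309608240812
```

View pics/s2.png

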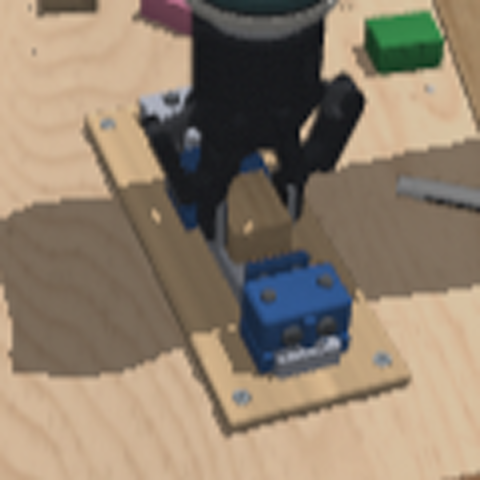

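The offcut hangs over the bar between the pad and the jaw. I'll lower 12.5 mm and release.

Request:
move_arm([
  [[0,0,0.6],[0,0,0]],
  [[0,0,0.4],[0,0,0]],
  [[0,0,0.25],[0,0,0]],
  [[0,0,0],[0,0,0]],
  [[0,0,0],[0,0,0]],
])

```text
t: 9.2
tcp_pos: [0.5032, 0.1012, 0.0521]
eef_rot: [1.921, 2.486, 0.0]
wrist_force: [-8.1, -1.8, 15.9]
width: 0.0374
grip_force: 42.2
```

Request:
move_arm([
  [[0,0,0],[0,0,0]],
  [[0,0,0],[0,0,0]],
  [[0,0,0],[0,0,0]],
  [[0,0,0],[0,0,0]],
  [[0,0,0],[0,0,0]],
  [[0,0,0],[0,0,0]],
], hand=8.5)

```text
t: 9.8
tcp_pos: [0.503, 0.1011, 0.0508]
eef_rot: [-1.921, -2.486, 0.0]
wrist_force: [0.1, 0.4, 0.6]
width: 0.0849
grip_force: 0.0
```

Request:
move_arm([
  [[0,0,-2],[0,0,0]],
  [[0,0,-4],[0,0,0]],
  [[0,0,-4],[0,0,0]],
  [[-1,0,-4],[0,0,0]],
  [[-3,0,-2],[0,0,0]],
  [[-3,0,0],[0,0,0]],
  [[-3,0,0],[0,0,0]],
  [[-2,0,0],[0,0,0]],
  [[0,0,0],[0,0,0]],
  [[0,0,0],[0,0,0]],
])

```text
t: 10.8
tcp_pos: [0.5332, -0.015, 0.2107]
eef_rot: [-1.922, -2.485, 0.0]
wrist_force: [-0.2, 0.4, -0.3]
width: 0.0849
grip_force: 0.0
```

```bash
python3 - <<'E'
from h import *
P=wpose();a=capture("wrist");cv2.imwrite("pics/w4.png",a);np.save("P4.npy",P)
s=arm.observe();print(s["t"],s["tcp_pos"],inclamp(s["tcp_pos"]),s["eef_rot"])
for d in regions_of("offcut_50","wrist"):
    m=d["region"];vu=np.argwhere(m).mean(0)[::-1];x0=onz("wrist",[vu],.056,P)[0]
    print("off",d["confidence"],vu.round(),inclamp(x0))
for d in regions_of("knob","wrist"):
    vu=np.argwhere(d["region"]).mean(0)[::-1];print("knob",d["confidence"],vu,inclamp(onz("wrist",[vu],.082,P)[0]))
h=cv2.cvtColor(a,cv2.COLOR_BGR2HSV);m=((h[...,0]<8)|(h[...,0]>172))&(h[...,1]>170)&(h[...,2]>100)
n,l,st,ce=cv2.connectedComponentsWithStats(m.astype(np.uint8))
for i in range(1,n):
    if st[i,4]>25: print("red",ce[i],st[i],inclamp(onz("wrist",[ce[i]],.087,P)[0]))
E
```

```text
10.85 [ 0.5331337  -0.01463466  0.21073421] [ 1.56917057e-04 -8.90586327e-02  2.10734210e-01] [-1.92093673e+00 -2.48557601e+00 -7.81767223e-05]
off 0.98 [258.  59.] [0.00152378 0.02892285 0.056     ]
off 0.98 [104. 225.] [-0.16776227 -0.1332992   0.056     ]
off 0.75 [217. 300.] [-0.04455477 -0.222253    0.056     ]
off 0.68 [255. 122.] [-0.00101044 -0.02961736  0.056     ]
off 0.63 [271. 316.] [ 0.01694127 -0.24550347  0.056     ]
knob 0.64 [255.69547325 121.60356653] [-0.00035797 -0.02846577  0.082     ]
red [255.27413127 122.3976834 ] [247 114  18  18 259] [-0.00067061 -0.02895985  0.087     ]
```

View pics/w4.png

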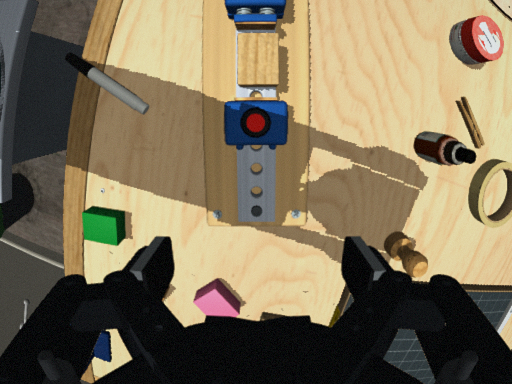

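The offcut lies flat and lengthwise at (258,59), clamp x 1.5 mm, y 29 mm. The knob is at (255,122), about 0, -28 mm. Next I'll grip the knob.

Request:
move_arm([
  [[2,0,0],[0,0,0]],
  [[2.5,0,0],[0,0,0]],
  [[1.6,0,1],[0,0,0]],
  [[0,0,2.5],[0,0,0]],
  [[0,0,3],[0,0,0]],
  [[0,0,3],[0,0,0]],
  [[0,0,2.5],[0,0,0]],
  [[0,0,1.5],[0,0,0]],
  [[0,0,0],[0,0,0]],
  [[0,0,0],[0,0,0]],
])

```text
t: 11.95
tcp_pos: [0.5182, 0.0442, 0.0765]
eef_rot: [1.92, 2.486, 0.001]
wrist_force: [-0.3, 0.5, 0.6]
width: 0.0854
grip_force: 0.0
```

Request:
move_arm([
  [[0,0,0],[0,0,0]],
  [[0,0,0],[0,0,0]],
  [[0,0,0],[0,0,0]],
  [[0,0,0],[0,0,0]],
  [[0,0,0],[0,0,0]],
  [[0,0,0],[0,0,0]],
  [[0,0,0],[0,0,0]],
  [[0,0,0],[0,0,0]],
  [[0,0,0],[0,0,0]],
], hand=1.5, grip_force=40)

```text
t: 12.85
tcp_pos: [0.517, 0.0437, 0.0765]
eef_rot: [-1.92, -2.485, 0.003]
wrist_force: [-16.7, -3.4, 14.5]
width: 0.0241
grip_force: 38.5
```

Request:
move_arm([
  [[0,-0.15,-0.3],[0,0,0]],
  [[0,0,-0.4],[0,0,0]],
  [[0,0,-0.4],[0,0,0]],
  [[0,0,-0.3],[0,0,0]],
  [[0,0,0],[0,0,0]],
  [[0,0,0],[0,0,0]],
])

```text
t: 13.45
tcp_pos: [0.5163, 0.0436, 0.0895]
eef_rot: [-1.921, -2.486, 0.001]
wrist_force: [-0.5, -1.0, -7.6]
width: 0.0246
grip_force: 39.6
```

Request:
move_arm([
  [[0.3,0,-0.1],[0,0,0]],
  [[0.5,0,0],[0,0,0]],
  [[0.5,0,0],[0,0,0]],
  [[0.5,0,0],[0,0,0]],
  [[0.4,0,0],[0,0,0]],
  [[0.3,0,0],[0,0,0]],
  [[0,0,0],[0,0,0]],
  [[0,0,0],[0,0,0]],
])

```text
t: 14.25
tcp_pos: [0.51, 0.0679, 0.0908]
eef_rot: [1.921, 2.486, -0.001]
wrist_force: [-1.9, -5.7, -7.3]
width: 0.0245
grip_force: 39.7
```

```bash
python3 - <<'E'
from h import *
s=arm.observe();print(s["t"],s["tcp_pos"],inclamp(s["tcp_pos"]),inclamp([.5163,.0436,.0895]),s["wrist_force"],s["moment"],s["width"])
a=capture("side");cv2.imwrite("pics/s3.png",cv2.resize(a[170:290,220:340],None,fx=4,fy=4,interpolation=cv2.INTER_CUBIC))
E
```

```text
14.25 [0.50998481 0.06785866 0.09075407] [-0.00141772 -0.00339336  0.09075407] [-0.00143089 -0.02846054  0.0895    ] [-1.87977046 -5.72138466 -7.25116727] [-0.7643475   0.05892039  0.04206108] 0.024467303391133538
```

View pics/s3.png

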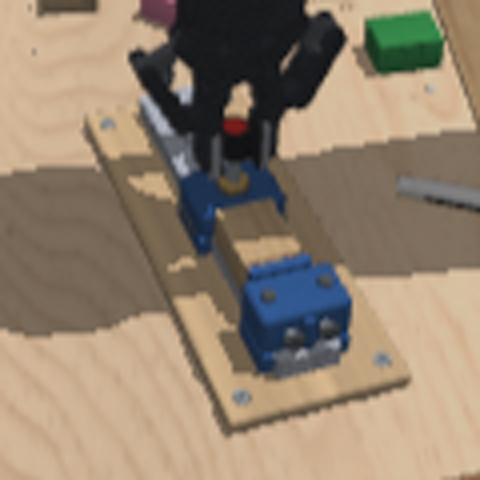

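The jaw has moved about 25 mm and the offcut is nipped flat against the pad (force about 6 N). I'll let the pin down.

Request:
move_arm([
  [[0,0,0.3],[0,0,0]],
  [[0,0,0.4],[0,0,0]],
  [[0,0,0.4],[0,0,0]],
  [[0,0,0.3],[0,0,0]],
  [[0,0,0.1],[0,0,0]],
  [[0,0,0],[0,0,0]],
  [[0,0,0],[0,0,0]],
])

```text
t: 15.0
tcp_pos: [0.5102, 0.0678, 0.0767]
eef_rot: [1.92, 2.486, -0.0]
wrist_force: [-6.5, -6.0, 3.4]
width: 0.0241
grip_force: 40.7
```

Request:
move_arm([
  [[0,0,0.1],[0,0,0]],
  [[0,0,0.1],[0,0,0]],
  [[0,0,0],[0,0,0]],
  [[0,0,0],[0,0,0]],
  [[0,0,0],[0,0,0]],
  [[0,0,0],[0,0,0]],
])

```text
t: 15.6
tcp_pos: [0.5105, 0.0677, 0.0764]
eef_rot: [1.92, 2.485, 0.0]
wrist_force: [-15.6, -7.8, 22.8]
width: 0.0238
grip_force: 42.6
```

```bash
python3 - <<'E'
from h import *
s=arm.observe();print(s["t"],s["tcp_pos"],inclamp(s["tcp_pos"]),s["wrist_force"],s["width"],s["grip_force"])
a=capture("side");cv2.imwrite("pics/s4.png",cv2.resize(a[170:290,220:340],None,fx=4,fy=4,interpolation=cv2.INTER_CUBIC))
E
```

```text
15.6 [0.51052768 0.06774627 0.076374  ] [-0.0009208  -0.00363914  0.076374  ] [-15.55152183  -7.8197658   22.79229456] 0.023836968759923964 42.645996739156544
```

View pics/s4.png

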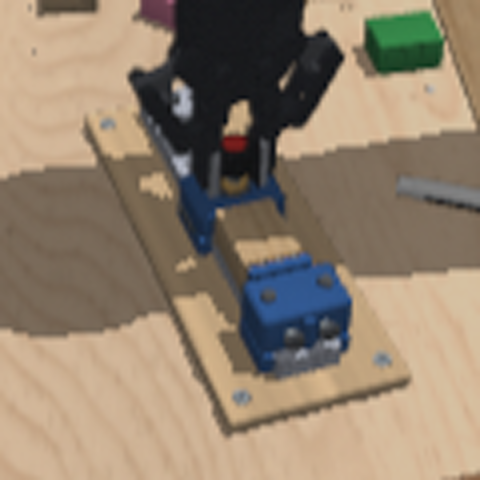

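The knob is back at its home height: z is 0.0764, the same as at the start, with 23 N against a hard stop. The pin is home, so I'm handing in.

```bash
python3 -c "
from workcell import arm
print(arm.job_done())"
```

```text
the job is handed in; nothing more can be done
None
```

I handed the job in at about 15.6 s: the 50 mm offcut is nipped flat between jaw and pad, the pin measures as home in the next hole, and the knob is still gripped. The hand-in call gave no verdict.

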